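Push a waste jar through the sprung flap of a drop box

TASK

Get the white jar on the ledge of the grey waste drop box into the box without gripping or lifting it: push the orange self-closing flap open with one finger and, while that finger holds the flap open, push the jar over the edge of the ledge with the other finger so that it drops into the bin. Then take the hand away so that the flap swings shut behind it, and leave the other things on the bench alone.

Things in the scene. Friction and masses are not known exactly. Their poses are not given: they have to be found in the camera images.
- drop_box: grey sheet-metal waste box fixed on the bench, 240x120x100 mm. Origin on the bench below the middle of the sill edge; x points into the box, y to the hinge side, z up. x -108 to 0 mm: steel loading ledge, top z = 65, y within +-60, guide fence on its -y side only (inner face y = -55, top z = 85), open at front and +y side. The jar's place is on this ledge
- sill (a point): middle of the ledge's end (sill), drop_box x = 0, z = 65 mm. Beyond it is the bin, x 0 to 127 mm: open above (a rim at the back covers x > 104 mm), floor at z = 4, inner walls at y = +-55, wall tops at z = 100 mm. What passes the sill drops to the bin floor
- flap (a joint): hinge of the orange flap, rad: 0 shut (across the bin's mouth at x = 4 mm), growing as its free end swings into the box, stop at 1.48. Vertical axis at x = 4, y = 50 mm in the drop_box frame. The flap is a plate 3 mm thick, 100 mm long from the hinge axis, from z = 69 to 99 mm. A spring shuts it: 0.05 N m when shut, 0.15 N m fully open
- flap_edge (a point): middle of the flap's free end, 100 mm from its hinge, 84 mm above the bench
- jar_mid (a point): centre of the white jar with a ribbed white screw cap, 34 mm diameter, 43 mm high, 60 g, standing upright at the start on the ledge in front of the flap; this point is 21.5 mm above its underside
- eraser: blue and white eraser, 20x45x12 mm, lying on the bench, to be left alone; origin at its underside
- driver: black-handled screwdriver, 20x140x17 mm, lying on the bench, to be left alone
- caplid: small round black lid, 25 mm diameter, 6 mm high, on the bench, to be left alone
- kapton_roll: roll of amber tape, 68 mm diameter, 12 mm high, on the bench behind the box, to be left alone
- solder_spool: white spool of solder wire, 51 mm diameter, 34 mm high, on the bench behind the box, to be left alone
Mind the look-alikes: they are no part of the job. What is shaped like the part that bears jar_mid but brown, purple or turquoise is not meant.

How it is judged:
By the outcome, as a careful person would: the job done as asked, in the order asked, and still so for the second after the job is handed in, with the robot touching nothing.
It also fails if it takes over 48 s, if anything falls off the work surface, if the arm or the gripper's body presses on something with over 40 N, if the wrist force passes 120 N, or if a joint passes its speed limit or range.

ROBOT

A 6-joint arm with a two-finger parallel gripper is mounted at the origin on a cart in front of the work surface, level with it; the furniture and walls round the work are solid. World frame = base frame: x ahead of the robot, y to its left, z up, the work surface at z = 0. Lengths are in m, angles in degrees, forces in N, time in s.
With the tool pointing down it reaches from about 0.3 to 0.75 m from the base axis. Payload 8.5 kg.
Tool frame: the origin (TCP) lies midway between the tips of the shut fingers; the grasp point (between the pads) lies 19 mm behind it; z points along the fingers, y is the line along which they close (so a half turn about z gives the same grasp; the last joint's range is limited). The gripper opens to 85 mm and grips with 20 to 120 N. Pads are 22 mm wide; open, the fingers measure 114 mm over their backs; the gripper's body (76 mm by 85 mm) begins 54 mm behind the grasp point. The pads swing forward as they close: fully open they stand 13 mm farther back than shut.
Start: joints at [-80.518, 21.807, 74.336, -0, 83.858, -12.336], TCP at [0.204, -0.511, 0.231] pointing down, gripper open.
Joint ranges: [-178.18, 178.18], [-50.72, 133.34], [12.68, 142.11], [-81.47, 261.47], [9.98, 163.14], [-165.26, 165.26]. Speed limits (degrees/s): [136.94, 136.94, 180, 180, 180, 180].

INTERFACE

Orientations are given as [roll, pitch, yaw] about the fixed x, y, z axes, in that order (R = Rz(yaw) Ry(pitch) Rx(roll)).
In Python, from rig import * gives the robot as it stands. The module is installed in compiled form; this text tells all that it offers.
- The arm moves only by the tool arm_command, never from a script. Its argument "plan" is a list of rows, each a list of 5 numbers: the gripper command: -1 is shut, 1 is fully open, values between are in proportion, then the shift along the tool's x, y, z in m, then the turn about the tool's z in degrees. A call has 1 to 20 rows; each row is the pose to reach, as a shift and turn from the pose commanded when the call began, along the tool's axes at that moment; what a row does not reach only later rows make up. A row lasts 1/12 s, in which the tool goes at most 41.7 mm and 7.16 degrees, less where a joint would pass 70% of its speed; a pose out of reach is approached as far as the arm can. A call with a gripper value outside its range is refused whole. The fingers move at their own pace and stop on an object; "newtons" is the grip in N (left out, the last holds). Time passes only in rows, so rows that repeat a pose let the fingers close. It gives the time, the measured TCP pose, the force, the opening and the grip force at its end, in the units of the state.
- read_state(): the state, without advancing time (a new reading comes with each control period).
- grab_frame(name): name is "scene" or "side" or "wrist"; returns (picture, depth): 384x512x3 uint8, blue, green, red; 384x512 float32, m along the optical axis (not along the pixel's ray), 0 where there is no reading.
- camera_params(name): a dict with "mtx" (3x3 intrinsics, pixels), "eye" and "rotation" of the camera in the world. Camera axes: x right, y down, z forward; pixel columns grow to the right and rows downward; lengths in m; the calibration is good to about 2 mm. The wrist camera is an equidistant fisheye: a pixel r from the principal point sees the ray r / f radians off the axis. A picture is of the moment at which its call begins: read the wrist's pose just before it. camera_params takes no time and is no camera call; for the wrist camera it gives the pose at the moment of the call.
- finish_job(): hands the job in; it is judged then, once.
Trained networks look in the newest picture that a camera, given by its name, has taken for a name from the list of things; names that differ only in an ending like _2 or _b are one class to them, and where a whole thing is asked for, a point or a joint stands for the part that bears it (a point fixed in the world has none). Each returns a list of dicts, best first, with "confidence" (0 to 1); they miss things now and then, are a little off and sometimes report something else, mostly with a low value. They report only what shows in the picture. A call takes as long as a camera call. They do not tell look-alikes from the thing itself.
- look_for(camera, name): "extent" ([left, top, right, bottom] in pixels, round what is visible of it).
- masks_of(camera, name): "mask" (384x512 bool, what is visible of it) and "extent" ([left, top, right, bottom] in pixels, round what is visible of it).
- landmark_of(camera, name): "at" ([column, row] in pixels: a listed point, or the origin of a listed thing).
The state is a dict: "clock": time; "joints": joint angles; "joint_velocities": joint speeds; "effort": joint torques, N m; "tcp_pos": TCP position; "eef_rot": TCP orientation; "force": force on the tool from outside, world axes, zero at the start; "moment": the same for the moment, N m; "gripper_width": finger opening in m; "gripper_force": force on a finger pad.
Only numpy, scipy, OpenCV 4.12 (cv2) and the standard library are available. Lean on these libraries where they do the work, as an engineer would, in place of code of your own. Each camera call takes 0.05 s, during which the arm holds its last target. There are 200 camera calls.

## Working session

There is one attempt and no reset: what is moved stays moved. The work goes in short steps, Python scripts to look and compute and a tool call to move; the robot and the scene stay as the last step left them, time stands still between calls to the robot, and variables do not carry over. Pictures are saved under pics/ and viewed, at most 10 in all, crops included, and the job is handed in when it is done.

Besides the shell and the picture viewer there is one more tool, called after "Call:" as a command line: name --pt "numbers of a row" for each row, then --argument value for the rest. arm_command: Moves the arm, as the interface text tells. Its arguments: {"type":"object","properties":{"plan":{"type":"array","items":{"type":"array","items":{"type":"number"}}},"newtons":{"type":"number"}},"required":["plan"]}

```bash
mkdir -p pics; cat > h.py <<'E'
from rig import *
import numpy as np, cv2
def pt(cam,dep,u,v):
    p=camera_params(cam);K=np.array(p['mtx']);R=np.array(p['rotation']);e=np.array(p['eye'])
    return e+R@(np.linalg.inv(K)@np.array([u,v,1])*dep)
def onz(cam,u,v,z):
    p=camera_params(cam);K=np.array(p['mtx']);R=np.array(p['rotation']);e=np.array(p['eye'])
    d=R@np.linalg.inv(K)@np.array([u,v,1]);return e+d*(z-e[2])/d[2]
E
python3 - <<'E'
from h import *
ims=[]
for c in ['scene','side']:
    im,d=grab_frame(c);ims.append(im);np.savez(f'{c}.npz',im=im,d=d)
    cv2.imwrite(f'pics/{c}0.png',im)
    print(c,np.round(camera_params(c)['eye'],3),np.round(camera_params(c)['rotation'],2).tolist())
    for n,z in [('sill',.065),('flap_edge',.084),('jar_mid',.0865),('drop_box',0)]:
        for r in landmark_of(c,n)[:4]: print(c,n,np.round(r['at']),round(r['confidence'],2),np.round(onz(c,*r['at'],z),3))
    for n in ['jar_mid','flap','drop_box','eraser','driver','caplid','kapton_roll','solder_spool']:
        for r in look_for(c,n)[:4]: print(c,n,np.round(r['extent']),round(r['confidence'],2))
s=read_state();print(s)
E
```

```text
scene [-0.086  0.422  0.732] [-129.57, 0.6, -125.99]Traceback (most recent call last):
  File "<stdin>", line 8, in <module>
  File "h.py", line 8, in onz
    d=R@np.linalg.inv(K)@np.array([u,v,1]);return e+d*(z-e[2])/d[2]
                                                               ~^^^
IndexError: invalid index to scalar variable.
```

View pics/scene0.png

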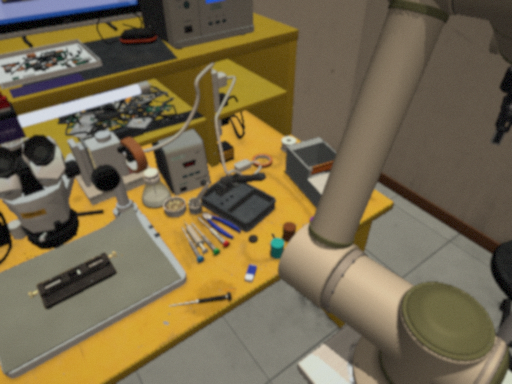

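The scene picture shows the grey box near (315,165), partly hidden by the arm. Turquoise (277,247) and brown (290,230) jars stand in the foreground; both are look-alikes. The camera rotation is given as RPY, so I'll fix the helper.

```bash
cat > h.py <<'E'
from rig import *
import numpy as np, cv2
from scipy.spatial.transform import Rotation as Ro
def cam(c):
    p=camera_params(c);return np.array(p['mtx']),Ro.from_euler('xyz',p['rotation'],degrees=True).as_matrix(),np.array(p['eye'])
def ray(c,u,v):
    K,R,e=cam(c)
    x=np.linalg.inv(K)@np.array([u,v,1])
    if c=='wrist':
        r=np.hypot(*x[:2]);x=np.array([*(x[:2]/max(r,1e-9)*np.sin(r)),np.cos(r)])
    return e,R@x
def onz(c,u,v,z):
    e,d=ray(c,u,v);return e+d*(z-e[2])/d[2]
E
python3 - <<'E'
from h import *
for c in ['scene','side','wrist']:
    im,d=grab_frame(c);np.savez(f'{c}.npz',im=im,d=d)
    cv2.imwrite(f'pics/{c}1.png',im)
    print(c,camera_params(c))
    for n,z in [('sill',.065),('flap_edge',.084),('jar_mid',.0865),('drop_box',0)]:
        for r in landmark_of(c,n)[:4]: print(c,n,np.round(r['at']),round(r['confidence'],2),np.round(onz(c,*r['at'],z),3))
    for n in ['jar_mid','flap','drop_box','eraser','driver','caplid','kapton_roll','solder_spool']:
        for r in look_for(c,n)[:4]: print(c,n,np.round(r['extent']),round(r['confidence'],2))
s=read_state();print(s)
a=cv2.imread('pics/side1.png');b=cv2.imread('pics/wrist1.png')
E
```

```text
scene {'mtx': array([[372.83199132,   0.        , 254.82337312],
       [  0.        , 372.83199132, 186.97081367],
       [  0.        ,   0.        ,   1.        ]]), 'eye': array([-0.08623331,  0.42197792,  0.73232575]), 'rotation': array([-129.57475024,    0.60081539, -125.98550809])}
scene sill [321. 171.] 0.65 [ 0.513 -0.246  0.065]
scene jar_mid [287. 232.] 0.71 [0.369 0.006 0.087]
scene jar_mid [276. 246.] 0.53 [0.348 0.054 0.087]
scene drop_box [320. 188.] 0.82 [ 0.511 -0.247  0.   ]
scene jar_mid [270. 237. 282. 263.] 0.68
scene jar_mid [278. 222. 295. 239.] 0.6
scene flap [312. 160. 334. 178.] 0.7
scene drop_box [285. 139. 338. 207.] 0.63
scene eraser [241. 266. 258. 285.] 0.57
scene driver [198. 292. 233. 300.] 0.49
scene caplid [247. 233. 258. 246.] 0.45
scene kapton_roll [250. 154. 276. 170.] 0.53
scene kapton_roll [309. 160. 333. 173.] 0.31
side {'mtx': array([[466.64682129,   0.        , 251.78832822],
       [  0.        , 466.64682129, 190.33048671],
       [  0.        ,   0.        ,   1.        ]]), 'eye': array([ 0.28908058, -1.27667495,  0.53639578]), 'rotation
[... 1163 characters left out ...]
22e+01])}
{'clock': 2.05, 'joints': array([-8.05177098e+01,  2.18071730e+01,  7.43343785e+01,  4.91614755e-04,
        8.38578923e+01, -1.23356881e+01]), 'joint_velocities': array([-0.08388994, -0.03523227,  0.02179586, -0.0247287 , -0.05817095,
        0.00123348]), 'effort': array([ 3.58157413e-04, -4.48324513e+01, -2.31462836e+01, -1.88917702e-04,
        5.43260776e-04,  2.41837995e-05]), 'tcp_pos': array([ 0.20441196, -0.51059484,  0.23132553]), 'eef_rot': array([ 1.79999352e+02, -3.58681369e-04,  2.18179257e+01]), 'force': array([-0.67638166, -0.53109905,  0.0222945 ]), 'moment': array([ 0.01058159, -0.0300907 ,  0.0122779 ]), 'gripper_force': 0.0, 'gripper_width': 0.08536817440461897}
```

View pics/side1.png

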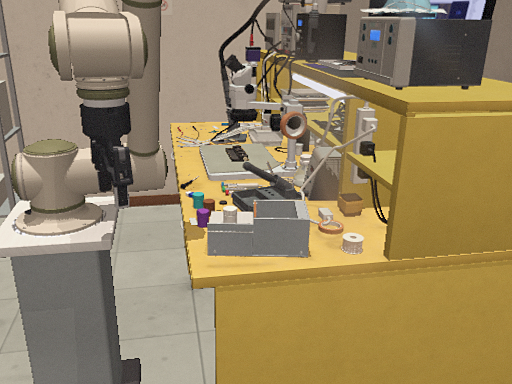

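View pics/wrist1.png

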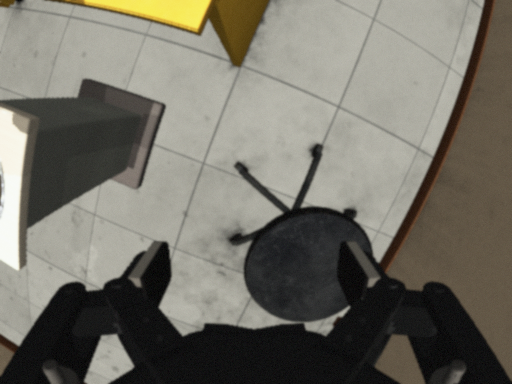

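The side view shows the white jar at (231,215) on the ledge of the grey box. The purple (203,217), brown (210,205) and turquoise (197,201) jars stand on the bench in front of it. The jar on the ledge is the white one, so that's the target. The wrist camera only sees the floor. Next I'll move it over the box to measure.

Call:
arm_command --pt "1 0.1 -0.04 -0.07 -10" --pt "1 0.32 -0.14 -0.08 -70" --pt "1 0.32 -0.14 -0.08 -70" --pt "1 0.32 -0.14 -0.08 -70" --pt "1 0.32 -0.14 -0.08 -70" --pt "1 0.32 -0.14 -0.08 -70" --pt "1 0.32 -0.14 -0.08 -70" --pt "1 0.32 -0.14 -0.08 -70" --pt "1 0.32 -0.14 -0.08 -70" --pt "1 0.32 -0.14 -0.08 -70" --pt "1 0.32 -0.14 -0.08 -70" --pt "1 0.32 -0.14 -0.08 -70" --pt "1 0.32 -0.14 -0.08 -70" --pt "1 0.32 -0.14 -0.08 -70" --pt "1 0.32 -0.14 -0.08 -70" --pt "1 0.32 -0.14 -0.08 -70" --pt "1 0.32 -0.14 -0.08 -70"

```text
clock: 3.47
tcp_pos: [0.4492, -0.262, 0.3113]
eef_rot: [-180.0, -0.0, 91.7]
force: [0.2, -0.4, 0.3]
gripper_width: 0.0854
gripper_force: 0.0
```

```bash
python3 - <<'E'
from h import *
for c in ['wrist','side','scene']:
    im,d=grab_frame(c);np.savez(f'{c}.npz',im=im,d=d)
    cv2.imwrite(f'pics/{c}2.png',im)
    for n,z in [('sill',.065),('flap_edge',.084),('jar_mid',.0865),('drop_box',0)]:
        for r in landmark_of(c,n)[:4]: print(c,n,np.round(r['at']),round(r['confidence'],2),np.round(onz(c,*r['at'],z),4))
s=read_state();print(s['clock'],s['tcp_pos'],s['eef_rot'],s['joints'],camera_params('wrist'))
E
```

```text
wrist sill [292. 155.] 0.56 [ 0.4996 -0.251   0.065 ]
wrist flap_edge [288. 192.] 0.97 [ 0.4938 -0.2977  0.084 ]
wrist flap_edge [246. 163.] 0.61 [ 0.4388 -0.2607  0.084 ]
wrist jar_mid [215.  53.] 0.8 [ 0.3969 -0.1232  0.0865]
wrist jar_mid [246. 161.] 0.69 [ 0.4384 -0.2574  0.0865]
wrist jar_mid [234.  10.] 0.58 [ 0.4191 -0.0663  0.0865]
wrist drop_box [289. 147.] 0.85 [ 0.5026 -0.2491  0.    ]
side sill [255. 219.] 0.86 [ 0.5057 -0.2403  0.065 ]
side flap_edge [256. 224.] 0.4 [ 0.4952 -0.3095  0.084 ]
side flap_edge [256. 218.] 0.18 [ 0.5009 -0.2768  0.084 ]
side jar_mid [229. 216.] 0.78 [ 0.4379 -0.2623  0.0865]
side jar_mid [203. 218.] 0.78 [ 0.3758 -0.262   0.0865]
side jar_mid [210. 207.] 0.71 [ 0.4009 -0.1952  0.0865]
side jar_mid [196. 200.] 0.66 [ 0.37   -0.1422  0.0865]
side drop_box [248. 244.] 0.82 [ 0.4899 -0.2431  0.    ]
scene sill [321. 174.] 0.87 [ 0.5044 -0.2392  0.065 ]
scene flap_edge [336. 163.] 0.43 [ 0.4983 -0.2917  0.084 ]
scene jar_mid [341. 174.] 0.61 [ 0.4513 -0.2604  0.0865]
scene drop_box [322. 189.] 0.74 [ 0.5054 -0.2519  0.    ]
4.2167 [ 0.44944639 -0.26168243  0.31131118] [-1.79998747e+02 -2.58459521e-03  9.18185710e+01] [-4.32673107e+01  1.61372743e+01  6.96939676e+01  9.40066333e-04
  9.41714731e+01 -4.50858134e+01] {'mtx': array([[297.31863964,   0.        , 253.89308401],
       [  0.        , 297.31863964, 192.73956835],
       [  0.        ,   0.        ,   1.        ]]), 'eye': array([ 0.44637187, -0.18915898,  0.45432808]), 'rotation': array([ 1.63405438e+02, -4.19980018e-02,  1.76239050e+00])}
```

View pics/wrist2.png

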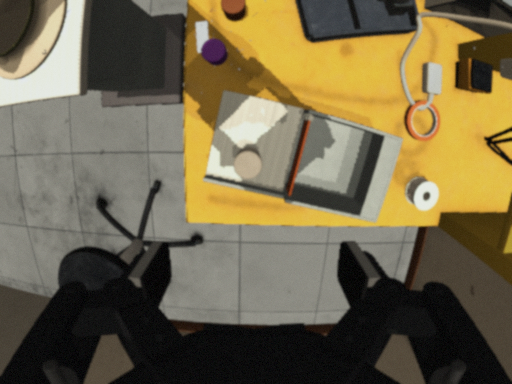

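The wrist view shows the white jar at (247,163) on the ledge, the flap running from its hinge end (308,115) to its free end (291,193), and the box yawed about -14°. Purple (214,50) and brown (233,7) are the look-alikes; white matches the description. I'll confirm this in an enlarged crop and fit the box pose.

```bash
python3 - <<'E'
from h import *
im=cv2.imread('pics/wrist2.png')
cv2.imwrite('pics/crop.png',cv2.resize(im[80:230,195:410],None,fx=3.6,fy=3.6,interpolation=cv2.INTER_CUBIC))
h=cv2.cvtColor(im,cv2.COLOR_BGR2HSV);m=((h[...,0]<12)&(h[...,1]>150)&(h[...,2]>90)).astype(np.uint8)
m[:100]=0;m[210:]=0;m[:,:275]=0;m[:,325:]=0
ys,xs=np.nonzero(m);print(len(xs),xs.min(),xs.max(),ys.min(),ys.max())
P=np.array([onz('wrist',u,v,.099) for u,v in zip(xs,ys)])[:,:2]
c=P.mean(0);_,_,V=np.linalg.svd(P-c);t=(P-c)@V[0];print('flap mid',c,'dir',V[0],'ang',np.degrees(np.arctan2(V[0][1],V[0][0])),'ext',np.percentile(t,[0.5,99.5]))
for r in masks_of('wrist','jar_mid')[:4]: print('jar',r['extent'],r['confidence'],r['mask'].sum())
E
```

```text
198 288 309 121 195
flap mid [ 0.50288151 -0.25103202] dir [-0.19164268 -0.98146476] ang -101.04866448954323 ext [-0.04763101  0.04614646]
jar [201.2, 40.4, 228.9, 67.6] 0.8 549
jar [220.6, 0.8, 247.0, 20.7] 0.78 457
jar [229.2, 148.6, 261.6, 180.9] 0.62 672
```

View pics/crop.png

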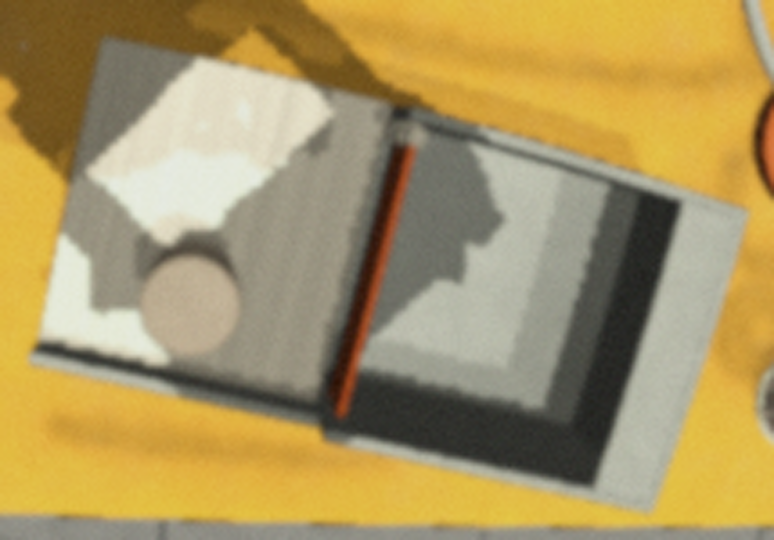

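The crop confirms a white-capped jar at (190,303) on the ledge, near the fence, with the orange flap shut behind it. Now fitting the box pose.

```bash
cat >> h.py <<'E'
E
python3 - <<'E'
from h import *
Q=[(103,38,.065,-108,60),(747,212,.1,132,60),(652,510,.1,132,-60),(32,358,.085,-108,-60),(410,128,.099,4,50),(342,415,.099,4,-50)]
W=np.array([onz('wrist',195+a/3.6,80+b/3.6,z)[:2] for a,b,z,_,_ in Q]);B=np.array([q[3:] for q in Q])/1e3
cw,cb=W.mean(0),B.mean(0);H=(B-cb).T@(W-cw);th=np.arctan2(H[0,1]-H[1,0],H[0,0]+H[1,1])
R=np.array([[np.cos(th),-np.sin(th)],[np.sin(th),np.cos(th)]]);o=cw-R@cb
print('o',o,'yaw',np.degrees(th),'res mm',np.round((W-B@R.T-o)*1e3,1).tolist())
j=onz('wrist',195+190/3.6,80+303/3.6,.108)[:2];print('jar',j,'box',R.T@(j-o)*1e3)
j=onz('side',229,216,.0865)[:2];print('jar side',j,R.T@(j-o)*1e3)
E
```

```text
o [ 0.50057442 -0.24691291] yaw -11.274035883509546 res mm [[0.6, -1.9], [-1.2, -2.0], [-0.3, 0.8], [2.0, 1.4], [-1.6, 1.9], [0.6, -0.2]]
jar [ 0.44146636 -0.25721223] box [-55.95392959 -21.65631109]
jar side [ 0.43840474 -0.26055517] [-58.30292157 -25.53328911]
```

Call:
arm_command --pt "1 0.018 -0.013 0.03 0" --pt "1 0.018 -0.013 0.06 0" --pt "1 0.018 -0.013 0.09 0" --pt "1 0.018 -0.013 0.12 0" --pt "1 0.018 -0.013 0.15 0" --pt "1 0.018 -0.013 0.175 0" --pt "1 0.018 -0.013 0.195 0" --pt "1 0.018 -0.013 0.195 0" --pt "1 0.018 -0.013 0.195 0"

```text
clock: 5.02
tcp_pos: [0.4359, -0.2441, 0.1163]
eef_rot: [-179.9, -0.1, 91.8]
force: [0.3, -0.1, 0.6]
gripper_width: 0.0852
gripper_force: 0.0
```

```bash
python3 - <<'E'
from h import *
a,_=grab_frame('wrist');b,_=grab_frame('side')
cv2.imwrite('pics/w3.png',np.hstack([cv2.resize(a,(400,300)),cv2.resize(b[140:290,140:340],(400,300))]))
for r in landmark_of('wrist','jar_mid')[:3]: print(r['at'],r['confidence'],onz('wrist',*r['at'],.0865))
for r in landmark_of('wrist','flap_edge')[:2]: print(r['at'],r['confidence'],onz('wrist',*r['at'],.084))
s=read_state();print(s['clock'],s['tcp_pos'],s['eef_rot'])
E
```

```text
[261.1, 243.7] 0.89 [ 0.44098103 -0.25862289  0.0865    ]
[199.9, 33.6] 0.62 [ 0.40087592 -0.12851551  0.0865    ]
[333.7, 292.9] 0.93 [ 0.49677318 -0.30056454  0.084     ]
5.2167 [ 0.43644124 -0.24459116  0.11774675] [1.79885310e+02 1.12702793e-01 9.18194990e+01]
```

View pics/w3.png

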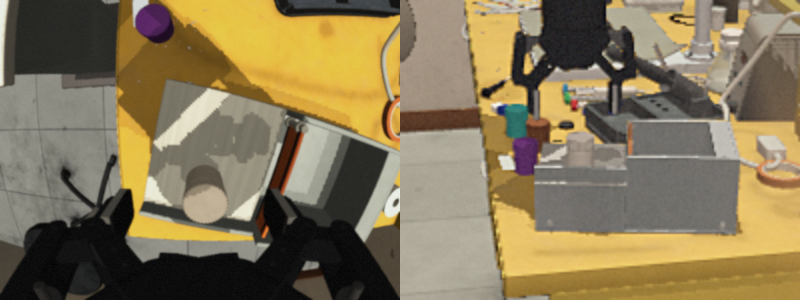

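Wrist view: the fingers straddle the white jar (left finger at its front side, right finger between jar and flap). The side view agrees. Now I'll go down.

Call:
arm_command --pt "1 0 0 0.015 0" --pt "1 0 0 0.03 0" --pt "1 0 0 0.042 0" --pt "1 0 0 0.052 0" --pt "1 0 0 0.056 0" --pt "1 0 0 0.056 0"

```text
clock: 5.72
tcp_pos: [0.4359, -0.2441, 0.0604]
eef_rot: [-180.0, -0.0, 91.8]
force: [-0.1, 0.1, 0.0]
gripper_width: 0.0855
gripper_force: 0.0
```

```bash
python3 - <<'E'
from h import *
a,_=grab_frame('wrist');b,_=grab_frame('side')
cv2.imwrite('pics/w4.png',np.hstack([cv2.resize(a,(400,300)),cv2.resize(b[140:290,140:340],(400,300))]))
s=read_state();print(s['clock'],s['tcp_pos'],s['eef_rot'],s['force'])
E
```

```text
5.8167 [ 0.43624285 -0.24442135  0.06116385] [1.79942615e+02 5.69117273e-02 9.18198362e+01] [-0.19845571 -0.30026679  0.03540151]
```

View pics/w4.png

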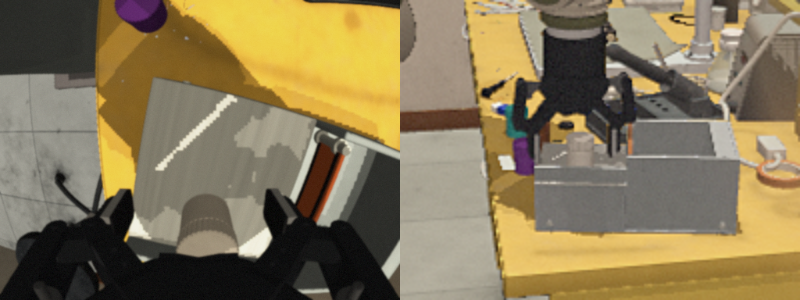

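The hand is in place with no contact force. I'll push along box +x: first 70 mm, where the flap should be open and the jar still on the ledge.

Call:
arm_command --pt "1 -0.001 0.004 0 0" --pt "1 -0.002 0.008 0 0" --pt "1 -0.003 0.012 0 0" --pt "1 -0.004 0.016 0 0" --pt "1 -0.005 0.02 0 0" --pt "1 -0.0055 0.024 0 0" --pt "1 -0.0065 0.028 0 0" --pt "1 -0.0075 0.032 0 0" --pt "1 -0.0085 0.036 0 0" --pt "1 -0.0095 0.04 0 0" --pt "1 -0.01 0.044 0 0" --pt "1 -0.011 0.048 0 0" --pt "1 -0.012 0.052 0 0" --pt "1 -0.013 0.056 0 0" --pt "1 -0.014 0.06 0 0" --pt "1 -0.015 0.064 0 0" --pt "1 -0.016 0.068 0 0" --pt "1 -0.016 0.068 0 0" --pt "1 -0.016 0.068 0 0"

```text
clock: 7.4
tcp_pos: [0.505, -0.2584, 0.0604]
eef_rot: [179.9, 0.1, 91.8]
force: [-0.5, -2.6, -0.7]
gripper_width: 0.0852
gripper_force: 0.8
```

```bash
python3 - <<'E'
from h import *
a,_=grab_frame('wrist');b,_=grab_frame('side')
cv2.imwrite('pics/w5.png',np.hstack([cv2.resize(a,(400,300)),cv2.resize(b[140:290,140:340],(400,300))]))
s=read_state();print(s['clock'],s['tcp_pos'],s['eef_rot'],s['force'])
E
```

```text
7.5 [ 0.50466558 -0.2582841   0.06048967] [1.79944325e+02 4.56398136e-02 9.18030820e+01] [-0.04037131 -1.98782794  0.56814706]
```

View pics/w5.png

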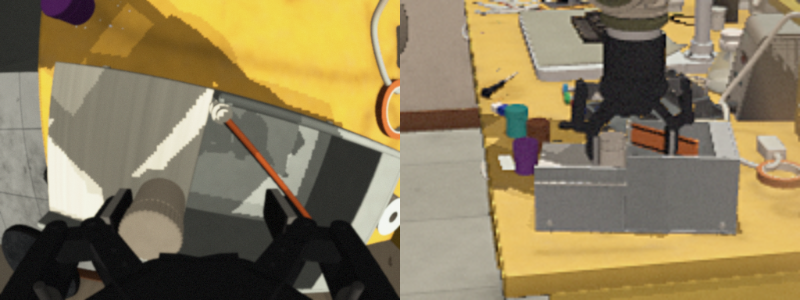

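The right finger holds the flap open, and the left finger has the upright jar at the sill. Next is the rest of the push, then a short hold.

Call:
arm_command --pt "1 -0.001 0.004 0 0" --pt "1 -0.002 0.008 0 0" --pt "1 -0.003 0.012 0 0" --pt "1 -0.004 0.016 0 0" --pt "1 -0.0045 0.02 0 0" --pt "1 -0.0055 0.024 0 0" --pt "1 -0.0065 0.028 0 0" --pt "1 -0.007 0.03 0 0" --pt "1 -0.007 0.03 0 0" --pt "1 -0.007 0.03 0 0" --pt "1 -0.007 0.03 0 0" --pt "1 -0.007 0.03 0 0" --pt "1 -0.007 0.03 0 0"

```text
clock: 8.58
tcp_pos: [0.5346, -0.2641, 0.0604]
eef_rot: [180.0, 0.0, 91.8]
force: [-0.1, -2.1, 0.0]
gripper_width: 0.0853
gripper_force: 0.7
```

```bash
python3 - <<'E'
from h import *
a,_=grab_frame('wrist');b,_=grab_frame('side')
cv2.imwrite('pics/w6.png',np.hstack([cv2.resize(a,(400,300)),cv2.resize(b[140:290,140:340],(400,300))]))
s=read_state();print(s['clock'],s['tcp_pos'],s['eef_rot'],s['force'])
E
```

```text
8.6833 [ 0.53461296 -0.26409447  0.06042805] [1.79982108e+02 1.48553303e-02 9.18100506e+01] [ 0.24617054 -1.78337308 -0.21121892]
```

View pics/w6.png

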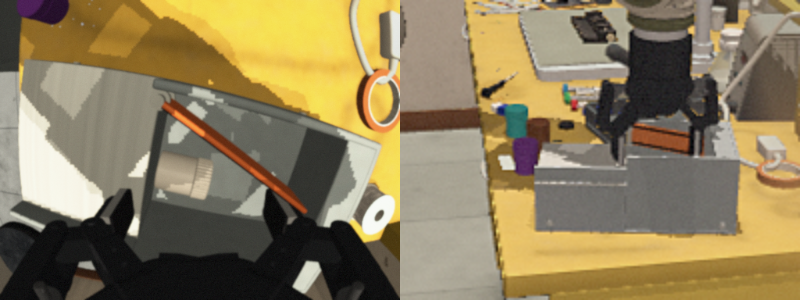

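The jar lies in the bin and the flap is still held open. I'll lift straight up so the flap swings shut.

Call:
arm_command --pt "1 0 0 -0.015 0" --pt "1 0 0 -0.035 0" --pt "1 0 0 -0.06 0" --pt "1 0 0 -0.09 0" --pt "1 0 0 -0.12 0" --pt "1 0 0 -0.15 0" --pt "1 0 0 -0.18 0" --pt "1 -0.02 -0.05 -0.21 0" --pt "1 -0.02 -0.05 -0.22 0" --pt "1 -0.02 -0.05 -0.22 0" --pt "1 -0.02 -0.05 -0.22 0" --pt "1 -0.02 -0.05 -0.22 0" --pt "1 -0.02 -0.05 -0.22 0"

```text
clock: 9.77
tcp_pos: [0.4856, -0.2849, 0.2788]
eef_rot: [-179.9, -0.1, 91.9]
force: [-0.2, 0.3, -0.5]
gripper_width: 0.0856
gripper_force: 0.0
```

```bash
python3 - <<'E'
from h import *
a,_=grab_frame('wrist');b,_=grab_frame('side')
cv2.imwrite('pics/w7.png',np.hstack([cv2.resize(a,(400,300)),cv2.resize(b[140:290,140:340],(400,300))]))
s=read_state();print(s['clock'],s['tcp_pos'],s['force'])
E
```

```text
9.8667 [ 0.4856081  -0.28501062  0.27906564] [0.40972982 0.70257852 0.22745646]
```

View pics/w7.png

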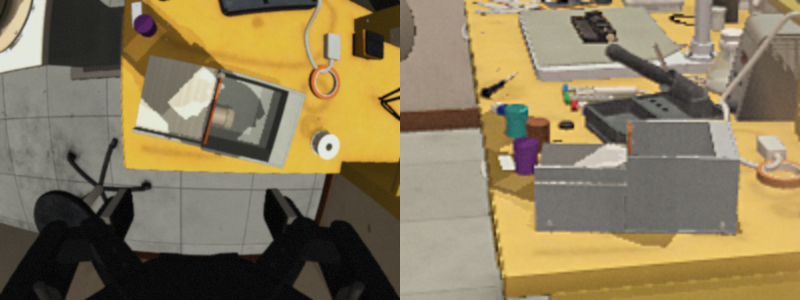

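The flap is shut, the jar is in the bin, the other things haven't moved and the hand is clear. Handing in.

```bash
python3 -c "
from rig import *
print(finish_job())"
```

```text
the job is handed in; nothing more can be done
None
```

The white jar is in the bin: one finger held the flap open while the other pushed it over the sill, then the flap swung shut, nothing else was touched, and I handed the job in about 10 s into the 48 s allowed.

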